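# Hang the cleaned basket up to drain

### The arm

A 6-joint arm with a two-finger parallel gripper is mounted at the origin on a cart in front of the work surface, level with it; the furniture and walls round the work are solid. World frame = base frame: x ahead of the robot, y to its left, z up, the work surface at z = 0. Lengths are in m, angles in rad, forces in N, time in s.
With the tool pointing down it reaches from about 0.275 to 0.75 m from the base axis. Payload 10.2 kg.
Tool frame: the origin (TCP) lies midway between the tips of the shut fingers; the grasp point (between the pads) lies 19 mm behind it (env.hold_point_z is the distance from the TCP to the grasp point, in m); z points along the fingers, y is the line along which they close (so a half turn about z gives the same grasp; the last joint's range is limited). The gripper opens to 85 mm and grips with 20 to 120 N. Pads are 22 mm wide; open, the fingers measure 114 mm over their backs; the gripper's body (76 mm by 85 mm) begins 54 mm behind the grasp point. The pads swing forward as they close: fully open they stand 13 mm farther back than shut.
Start: joints at [0.92, 0.313, 1.498, -0, 1.331, -0.223], TCP at [0.218, 0.478, 0.231] pointing down, gripper open.
Joint ranges: [-2.94, 2.94], [-0.97, 2.17], [0.19, 2.56], [-1.23, 4.37], [0.02, 3.11], [-2.88, 2.88]. Speed limits (rad/s): [2.39, 2.39, 3.01, 3.14, 3.14, 3.14].

### API

Orientations are given as a unit quaternion [x, y, z, w].
In Python, from bench import env, kinematics, monitor, eyes, job gives the robot as it stands. The module is installed in compiled form; this text tells all that it offers. Calls block until the motion is done:
- env.reach(position, orientation): joint-space move of the TCP to a pose.
- env.movel(position, velocity=0.15, frame=None, guard=None): straight line of the TCP; frame=None keeps the orientation; velocity is the mean speed in m/s. With guard (N) it stops when the force on the tool has changed by that much, and returns True; else False.
- env.set_joints(angles): joint-space move.
- env.release() and env.close_gripper(effort=None): open the fingers fully, or close them until they stop; effort is the grip in N (None keeps the last).
- env.hold(seconds).
- kinematics.ik(position, orientation): joint angles nearest the present ones, or None.
- monitor.sense(): the state.
- eyes.grab_frame(name): name is "side" or "top" or "wrist"; returns a dict with "frame" (480x640x3 uint8, red, green, blue), "mtx" (3x3 intrinsics, pixels), "view" (4x4, takes a point from world to camera coordinates). Camera axes: x right, y down, z forward; pixel columns grow to the right and rows downward; lengths in m; the calibration is good to about 2 mm. A picture is of the moment at which its call begins. There is no depth.
A pose or a line that the arm cannot do raises env.MotionError and nothing moves.
- job.hand_in(): hands the job in; it is judged then, once.
The state is a dict: "clock": time; "joints": joint angles; "qvel": joint speeds; "joint_efforts": joint torques, N m; "position": TCP position; "ee_rot": TCP orientation; "contact_force": force on the tool from outside, world axes, zero at the start; "ft_torque": the same for the moment, N m; "finger_gap": opening from 0.0 (shut) to 1.0 (fully open); "gripper_force": force on a finger pad.
Only numpy, scipy, OpenCV 4.12 (cv2) and the standard library are available. Lean on these libraries where they do the work, as an engineer would, in place of code of your own. Each camera call takes 0.05 s, during which the arm holds its last target. There are 200 camera calls.

### The job

The beakers in the ultrasonic cleaner are done: hang their wire basket from the drain stand so it can drip into the tank. Swing the stand's hook arm in until the hook is under the middle of the basket's handle, then pinch the two orange release buttons on the mast head, raise the mast well up until the basket hangs clear above the tank, and let go so that the mast locks. The basket and beakers are clean, so do not touch them with the gripper, and leave the bottles and the measuring cylinder where they stand.

Things in the scene. Friction and masses are not known exactly. Their poses are not given: they have to be found in the camera images.
- stand: Drain stand, fixed: flat dark steel foot 130 x 135 x 12 mm. Origin on the bench on the axis of its upright column (30 mm diameter, top 138 mm high), about which column, mast and hook arm turn together. Local +y points roughly to the middle of the cleaner's tank, 140 mm away.
- column (a joint): Swing of the hook arm about the column axis, rad, growing counter-clockwise seen from above. At 0 the hook lies on the stand's +y axis, at the design place of the tank's middle; at the start the arm is swung away by 0.75 to 1.25. Light friction (0.05 N m), stays where it is left; range -0.6 to 1.8.
- mast (a joint): Mast height above its lowest position, m; end stop at 0.10. Catches lock it about every 10 mm (up to 4 mm of play upwards); it moves only with both buttons in by over 4 mm, then rises with 4.5 N + 40 N per m/s + the basket's weight. Let go between slots it sinks to the next below, at most 10 mm. The hook meets the handle after 28 mm; the basket is clear of the tank from 75 mm.
- button_a (a joint): Travel of the orange release button on the head's +x side, m: 0 sprung out, 0.008 fully in. Its spring takes about 1 N to start and 2.2 N at the bottom; then the head is solid and can be gripped hard through the buttons.
- button_b (a joint): The same for the button on the head's -x side.
- release (a point): Middle of the mast head, midway between the two buttons, 180 mm high with the mast down; its frame turns with the arm. Head: black block 34 x 34 x 50 mm, top 20 mm above this point. Buttons: orange, on its +x and -x sides, 24 mm wide, 30 mm high, centred at this height, faces 52 mm apart when out, 36 mm pressed. Pinch them along this frame's x axis, from above.
- arm (a point): Point on the hook arm's centreline, 90 mm from the column axis, 160 mm high with the mast down. The arm is a straight level 9 mm steel bar from the mast head to 137 mm from the axis, in the direction from axis to this point. Pushing it clockwise (seen from above) here, on its counter-clockwise side, swings the hook in to the handle. Same frame as the hook.
- hook (a point): Bottom of the hook, where the handle shall lie: centreline of the 8 mm hook bar, 140 mm from the column axis on this frame's +y, 150 mm high with the mast down. The bar runs along this frame's x, bent round the column axis; its tip, bent up to 18 mm above this point, lies 22 mm to +x and leads as the arm swings clockwise. To -x it climbs 10 mm and joins the arm, 24 degrees behind.
- basket: Clean wire basket, 84 x 134 x 42 mm, 0.16 to 0.3 kg, with a fixed handle: a 6 mm wire loop in its y-z plane, legs 128 to 131 mm apart at the two ends, top bar 138 mm above the underside and raised to 145 mm in the middle. Origin at the centre of the underside, z up. It stands loose in the tank.
- handle (a point): Middle of the basket's handle bar (centreline), 145 mm above the basket's underside; same axes as the basket, the bar runs along y.
- cleaner: White ultrasonic cleaner, fixed, 142 x 200 x 80 mm, front panel to its -x. Origin on the bench under its middle. Open steel tank in its top, drained, 100 x 152 mm inside, floor 40 mm and rim 80 mm above the bench.
- beaker_a: Glass beaker, 44 mm diameter, 55 mm high, standing loose in the basket; origin at the centre of its underside.
- beaker_b: A second such beaker in the basket.
- wash_bottle: Wash bottle with blue cap and bent nozzle, 225 mm high, left of the cleaner; origin under it. Bystander.
- amber_bottle: Amber bottle with black cap, 58 mm diameter, 118 mm high, right of the stand; origin under it. Bystander.
- measuring_cylinder: Glass measuring cylinder, 240 mm high, on a blue foot, behind the cleaner; origin under it. Bystander.
There are look-alikes about, which are no part of the job. What is shaped like the beaker_b but red or yellow is not meant.

How it is judged:
On the way, in this order (a step that is already met when the one before it is completed fails the run):
1. the hook is under the middle of the handle while the basket still stands in the tank (x of handle in the frame of hook between -0.03 and 0.016 m and y of hook in the frame of basket between -0.05 and 0.05 m and z of hook in the frame of basket between 0.08 and 0.138 m and z of basket in the frame of cleaner below 0.046 m), for 0.2 s.
2. the basket hangs from the hook, clear above the tank (z of basket in the frame of cleaner above 0.085 m and distance between handle and hook below 0.035 m and contact force between basket and stand above 1 N and horizontal distance between basket and cleaner below 0.035 m and angle between basket's own z axis and vertical below 0.25 rad), for 0.2 s.
At the end, for the whole second after the job is handed in: Basket hanging in the hook (handle middle within 35 mm of the hook's bottom), near rest, tilted under 14 degrees, underside 5 mm or more above the rim, middle within 35 mm of the tank's middle, both beakers in it; mast up and locked, both buttons sprung out (all of step 2 and distance between each of beaker_a, beaker_b and basket below 0.055 m and z of each of beaker_a, beaker_b in the frame of basket below 0.03 m and value of joint each of button_a, button_b below 0.004 m and value of joint mast above 0.06 m and velocity of joint mast below 0.01 m/s and linear speed of basket below 0.06 m/s and contact force between basket and cleaner below 0.1 N); the robot touches nothing.
It fails at once if the gripper or arm touches the clean basket or beakers (contact force between any of the fingers, the arm and basket above 0.5 N or contact force between any of the fingers, the arm and beaker_a above 0.5 N or contact force between any of the fingers, the arm and beaker_b above 0.5 N).
It fails at once if a bottle or the measuring cylinder is pushed away or knocked over (distance of any of wash_bottle, amber_bottle, measuring_cylinder from where it was at the start of the episode above 0.03 m).
It also fails if it takes over 51 s, if anything falls off the work surface, if the arm or the gripper's body presses on something with over 40 N, if the wrist force passes 120 N, or if a joint passes its speed limit or range.

## Working session

There is one attempt and no reset: what is moved stays moved. The work goes in short steps, each a Python script; the robot and the scene stay as the last script left them, time stands still between calls to the robot, and variables do not carry over. Pictures are saved under pics/ and viewed, at most 10 in all, crops included, and the job is handed in when it is done.

```bash
mkdir -p pics; cat > h.py <<'E'
import numpy as np, cv2
from bench import env, kinematics, monitor, eyes, job
def ray(c,u,v):
    V=np.array(c["view"]);K=np.array(c["mtx"]);R=V[:3,:3]
    d=R.T@np.linalg.inv(K)@[u,v,1]; return -R.T@V[:3,3],d
def onz(c,u,v,z):
    o,d=ray(c,u,v); return o+d*(z-o[2])/d[2]
def proj(c,p):
    V=np.array(c["view"]);q=np.array(c["mtx"])@(V[:3,:3]@np.array(p)+V[:3,3]); return q[:2]/q[2]
def blobs(img,lo,hi,amin=30):
    m=cv2.inRange(cv2.cvtColor(img,cv2.COLOR_RGB2HSV),lo,hi)
    n,l,s,c=cv2.connectedComponentsWithStats(m)
    return [(s[i].tolist(),c[i].round(1).tolist()) for i in range(1,n) if s[i][4]>=amin]
def save(c,n): cv2.imwrite("pics/"+n,cv2.cvtColor(c["frame"],cv2.COLOR_RGB2BGR))
E
python3 - <<'E'
from h import *
for n in ("top","side"):
    c=eyes.grab_frame(n);save(c,n+"0.png")
    print(n,(-np.array(c["view"])[:3,:3].T@np.array(c["view"])[:3,3]).round(3))
    print("orange",blobs(c["frame"],(5,150,120),(20,255,255)))
print(monitor.sense()["clock"])
E
```

```text
top [0.437 0.006 1.461]
orange [([325, 226, 10, 11, 56], [329.0, 230.9]), ([340, 239, 10, 11, 64], [344.9, 244.2])]
side [0.409 0.942 0.874]
orange []
0.1
```

View pics/top0.png

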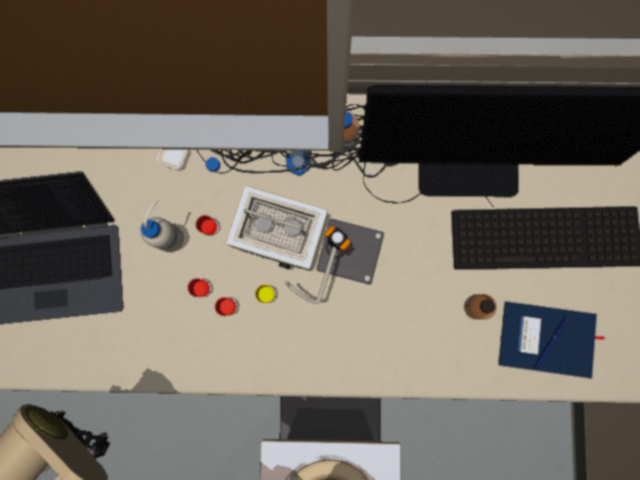

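View pics/side0.png

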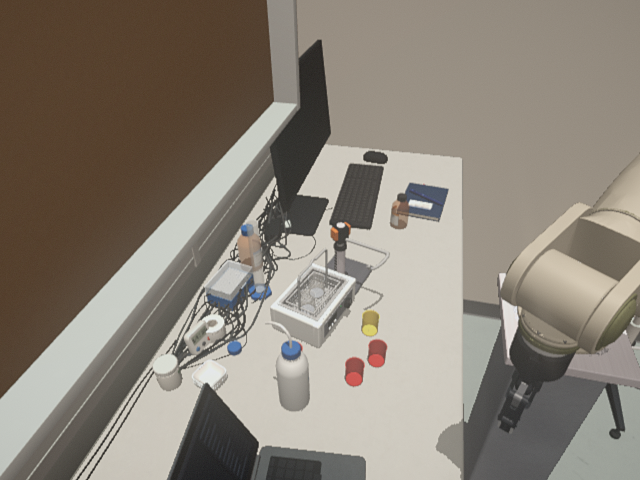

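The top view shows the stand head with orange buttons at (329,231) and (345,244). The hook arm runs from there down to about (320,300), with the hook at about (290,285). The cleaner with the basket is at about (278,227).

Possible confusions:
- Beaker look-alikes: red at (206,225), (199,288) and (227,307), and yellow at (266,294). The beakers meant are the clear ones in the basket at (263,225) and (293,229).
- Orange or brown items: the amber bottle at (481,307) and a brown bottle at (347,125). The release buttons are the pair on the black head.

Next is a close crop of both views.

```bash
python3 - <<'E'
from h import *
t=eyes.grab_frame("top");s=eyes.grab_frame("side")
a=cv2.resize(t["frame"][170:320,215:395],None,fx=4.4,fy=4.0*1.1/1.1,interpolation=cv2.INTER_CUBIC)
a=cv2.resize(t["frame"][175:315,215:395],(792,616-16),interpolation=cv2.INTER_CUBIC)
a=cv2.resize(t["frame"][178:314,215:395],(720,544),interpolation=cv2.INTER_CUBIC)
cv2.imwrite("pics/topc.png",a[:,:,::-1])
b=cv2.resize(s["frame"][210:350,260:400],(560,560),interpolation=cv2.INTER_CUBIC)
cv2.imwrite("pics/sidec.png",b[:,:,::-1])
A=onz(t,329,230.9,.194);B=onz(t,344.9,244.2,.194)
print("head",(A+B)/2,np.linalg.norm(A-B),np.arctan2(*(A-B)[[1,0]]))
print(np.array(t["mtx"]).round(1).tolist())
print("orange side",blobs(s["frame"],(3,130,80),(20,255,255)))
E
```

```text
head [ 0.59528068 -0.00625859  0.194     ] 0.04297899752696372 0.8853807016336082
[[616.7, 0.0, 317.6], [0.0, 616.7, 232.5], [0.0, 0.0, 1.0]]
orange side [([331, 227, 7, 13, 66], [334.4, 233.2])]
```

View pics/topc.png

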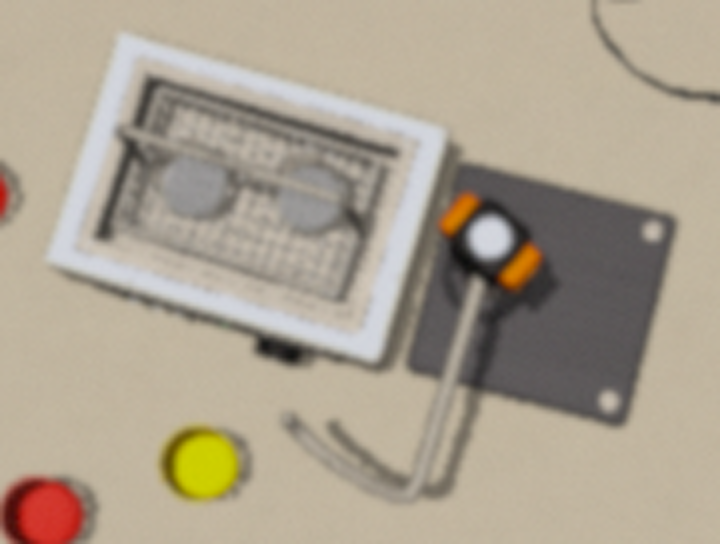

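View pics/sidec.png

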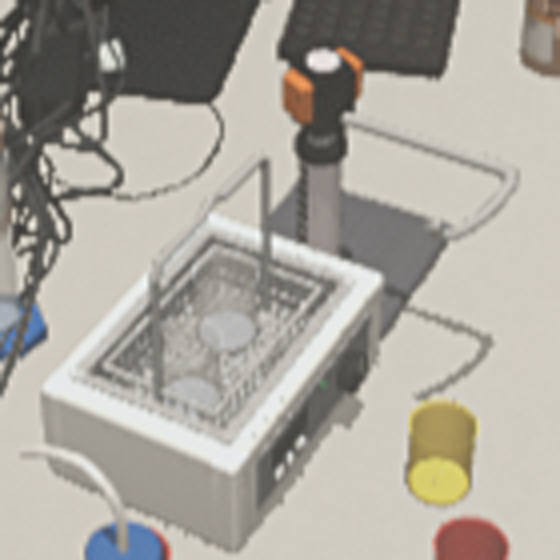

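The crops confirm the choice: black head with silver cap at px (338,237) and orange buttons on both sides. The handle bar runs (245.5,210.5)→(301,227), and the hook bar has its tip at (287,283) and joins the arm at (317,301). Now the geometry and cross-checks.

```bash
python3 - <<'E'
from h import *
t=eyes.grab_frame("top");s=eyes.grab_frame("side")
P=lambda x,y,z: onz(t,215+x/4-.375,178+y/4-.375,z)
C=[P(*p,.08) for p in((122,35),(447,128),(375,362),(50,262))]
print("sides",[np.linalg.norm(C[i]-C[i-1]).round(3) for i in range(4)])
cl=np.mean(C,0);ax=P(492,236,.202);print("cleaner",cl.round(3),"axis",ax.round(3),"dist",np.linalg.norm((cl-ax)[:2]))
ld=C[0]+C[3]-C[1]-C[2];print("long dir",np.arctan2(ld[1],ld[0]),"axis->cl",np.arctan2(*(cl-ax)[[1,0]]))
h1,h2=P(122,130,.178),P(345,195,.178);print("handle",h1.round(3),h2.round(3),((h1+h2)/2).round(3),np.linalg.norm(h1-h2),np.arctan2(*(h1-h2)[[1,0]]))
a1=P(415,490,.16);tip=P(288,420,.168)
for n,p in(("armend",a1),("tip",tip)):
    d=(p-ax)[:2];print(n,p.round(3),np.linalg.norm(d),np.arctan2(d[1],d[0])%6.283)
# side check of head: expected px of head's button
print("side proj cap",proj(s,[*ax[:2],.2]),"handle mid",proj(s,[*((h1+h2)/2)[:2],.185]), "cap seen", 260+322/4,210+60/4)
print("bottle",onz(t,150,229,.225),"amber",onz(t,484,306,.118))
print("hold",env.hold_point_z,monitor.sense()["ee_rot"])
E
```

```text
sides [np.float64(0.136), np.float64(0.194), np.float64(0.139), np.float64(0.192)]
cleaner [0.632 0.13  0.08 ] axis [ 0.596 -0.008  0.202] dist 0.14175663197750674
long dir 1.2963865426004646 axis->cl 1.3133302270237333
handle [0.653 0.188 0.178] [0.62  0.07  0.178] [0.636 0.129 0.178] 0.12315261985182213 1.3006469146446982
armend [0.467 0.03  0.16 ] 0.13504098561555666 2.8561158482427813
tip [0.502 0.097 0.168] 0.14129718180032316 2.303419366873865
side proj cap [340.86534166 224.7390078 ] handle mid [312.93550051 259.19059655] cap seen 340.5 225.0
bottle [0.60290258 0.37439818 0.225     ] amber [ 0.46136837 -0.32526062  0.118     ]
hold 0.0187 [ 2.12269193e-01  9.77211214e-01 -1.68275792e-04 -6.76547062e-05]
```

All sizes agree: cleaner sides 0.137 × 0.193, axis to tank 0.142, arm end at 0.135, and the side view matches within 1 px. Next I approach high, shut the fingers, and swing the arm in.

```bash
cat >> h.py <<'E'
A=np.array([.596,-.008])
def q(phi):
    a=(phi+np.pi/2)/2; return [np.cos(a),np.sin(a),0,0]
def pusher(th,z,r=.085,d=.0155):
    u=np.array([np.cos(th),np.sin(th)]);n=np.array([-u[1],u[0]])
    return [*(A+r*u+d*n),z],q(th-np.pi)
E
python3 - <<'E'
from h import *
env.close_gripper(20)
env.movel([.218,.45,.33],.3)
p,o=pusher(2.856+.25,.30); env.reach(p,o)
p,o=pusher(2.856+.25,.143); env.movel(p,.25)
print(monitor.sense()["clock"],monitor.sense()["joints"])
for th in np.linspace(3.106,1.76,10)[1:]:
    p,o=pusher(th,.143); env.movel(p,.12,o)
s=monitor.sense();print(s["clock"],s["joints"],np.array(s["position"]),p,s["contact_force"])
t=eyes.grab_frame("top");sd=eyes.grab_frame("side")
print(blobs(t["frame"],(5,150,120),(20,255,255),10),blobs(sd["frame"],(3,130,80),(20,255,255),10))
a=cv2.resize(t["frame"][178:278,215:375],(640,400),interpolation=cv2.INTER_CUBIC)
b=cv2.resize(sd["frame"][210:310,260:420],(640,400),interpolation=cv2.INTER_CUBIC)
cv2.imwrite("pics/sw.png",cv2.resize(np.vstack([a,b])[:,:,::-1],None,fx=.75,fy=.75))
E
```

```text
4.3333 [-2.69125220e-01  3.69666792e-01  1.66002365e+00  2.74609219e-05
  1.10992089e+00 -2.34145516e-01]
7.0333 [-7.85097637e-02  4.88745758e-01  1.48179806e+00 -2.15938500e-04
  1.17130840e+00  1.29678476e+00] [0.56438977 0.07220703 0.14288813] [np.float64(0.5647900767784721), np.float64(0.07256792595385793), 0.143] [ 0.133095    0.05247655 -0.18396091]
[([345, 125, 10, 9, 34], [349.2, 129.9]), ([334, 225, 12, 6, 53], [339.4, 227.5]), ([333, 246, 7, 5, 30], [336.1, 248.0]), ([475, 299, 11, 18, 56], [478.7, 309.5])] [([331, 223, 4, 12, 27], [332.0, 228.3])]
```

View pics/sw.png

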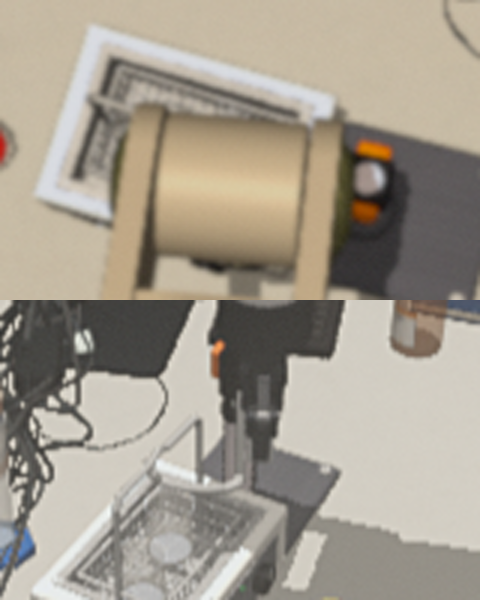

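The hook bar now reaches in towards the handle (side view, crop (165–240,485)), and the head has turned as expected. I finish the swing, retreat and look without the arm in the way.

```bash
python3 - <<'E'
from h import *
p,o=pusher(1.70,.143); env.movel(p,.05,o); env.hold(.15)
p,o=pusher(1.70,.143,d=.045); env.movel(p,.15)
p[2]=.30; env.movel(p,.3)
env.release()
env.reach([.40,-.12,.33],q(-.29))
t=eyes.grab_frame("top");sd=eyes.grab_frame("side")
print(monitor.sense()["clock"],blobs(t["frame"],(5,150,120),(20,255,255),10))
save(t,"t2full.png")
a=cv2.resize(t["frame"][178:278,215:375],(640,400),interpolation=cv2.INTER_CUBIC)
b=cv2.resize(sd["frame"][210:310,260:420],(640,400),interpolation=cv2.INTER_CUBIC)
cv2.imwrite("pics/sw2.png",cv2.resize(np.vstack([a,b])[:,:,::-1],None,fx=.75,fy=.75))
E
```

```text
10.9 [([345, 128, 8, 6, 22], [348.1, 130.6]), ([335, 225, 11, 7, 52], [339.9, 227.7]), ([329, 244, 12, 8, 67], [334.1, 247.5]), ([476, 301, 10, 16, 45], [478.7, 309.8])]
```

View pics/sw2.png

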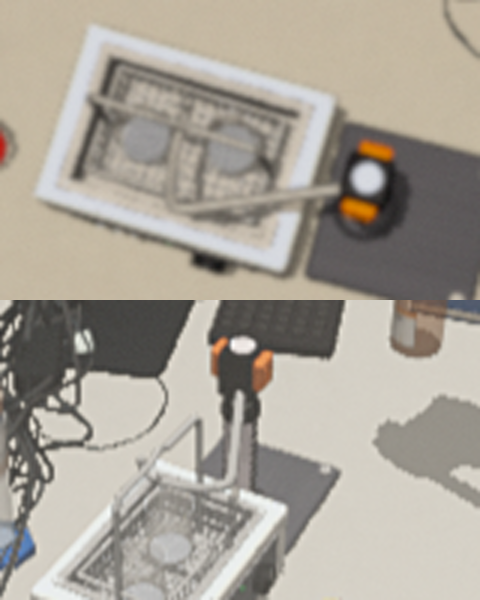

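The arm runs from the head cap at crop (367,178) to its end at about (178,208). The hook bar crosses the handle bar near (178,122), and in the side view the tip stands up past the handle at (143,462). Next I put numbers on it.

```bash
python3 - <<'E'
from h import *
t=eyes.grab_frame("top");sd=eyes.grab_frame("side")
P=lambda x,y,z: onz(t,215+x/3-.33,178+y/3-.33,z)
S=lambda x,y,z: onz(sd,260+x/3-.33,210+(y-300)/3-.33,z)
an=lambda v:np.arctan2(v[1],v[0])
a=onz(t,339.9,227.7,.194)-onz(t,334.1,247.5,.194); print("btn mid",(onz(t,339.9,227.7,.194)+onz(t,334.1,247.5,.194))/2,"hook ang",an(a)+np.pi/2)
ax=P(367,178,.202);e=P(178,208,.16);print(ax,e,an((e-ax)[:2])-.419,np.linalg.norm((e-ax)[:2]))
h=(P(92,100,.178)+P(290,157,.178))/2;print("handle mid",h,an((h-ax)[:2]))
print("tip side",S(143,462,.168),an((S(143,462,.168)-ax)[:2]))
for psi in(1.24,1.28,1.32):
    d=np.array([np.cos(psi),np.sin(psi)]);tp=A+.14*d+.022*np.array([d[1],-d[0]])
    f=lambda uv,x0,y0,k:((uv-[x0,y0]+.33)*3+[0,k]).round(0)
    print(psi,"tip top",f(proj(t,[*tp,.168]),215,178,0),"side",f(proj(sd,[*tp,.168]),260,210,300))
E
```

```text
btn mid [ 0.59519727 -0.00640316  0.194     ] hook ang 1.302311732371905
[ 0.59539568 -0.00630488  0.202     ] [0.57713843 0.12676762 0.16      ] 1.2881428326760833 0.1343190819768215
handle mid [0.63154298 0.11771964 0.178     ] 1.287199228058765
tip side [0.65070731 0.12890323 0.168     ] 1.1824825404133126
1.24 tip top [194.  88.] side [133. 451.]
1.28 tip top [190.  95.] side [138. 454.]
1.32 tip top [186. 102.] side [144. 457.]
```

Hook angle is about 1.295 and handle bearing about 1.29, so the hook is centred under the handle. Now pinch and raise.

```bash
python3 - <<'E'
from h import *
x,y=.5955,-.0067;o=q(1.293-np.pi/2)
env.reach([x,y,.31],o)
print(env.movel([x,y,.159],.15,guard=8))
env.close_gripper(60);env.hold(.2)
s=monitor.sense();print(s["clock"],s["finger_gap"],s["gripper_force"],np.round(s["contact_force"],1))
if .38<s["finger_gap"]<.5:
    env.movel([x,y,.159+.04],.05); print(np.round(monitor.sense()["contact_force"],1))
    env.movel([x,y,.159+.094],.05); env.hold(.5)
s=monitor.sense();print(s["clock"],s["finger_gap"],s["position"],np.round(s["contact_force"],1))
t=eyes.grab_frame("top");sd=eyes.grab_frame("side")
a=cv2.resize(t["frame"][178:278,215:375],(640,400),interpolation=cv2.INTER_CUBIC)
b=cv2.resize(sd["frame"][190:290,260:420],(640,400),interpolation=cv2.INTER_CUBIC)
cv2.imwrite("pics/up.png",cv2.resize(np.vstack([a,b])[:,:,::-1],None,fx=.75,fy=.75))
E
```

```text
False
13.7917 0.3953219364088937 62.168020606040955 [ 9.3 -1.5  2.8]
[12.4 -1.6 -7.4]
16.475 0.392745670802872 [ 0.59671945 -0.00707614  0.25218252] [11.8 -1.5 -6.4]
```

View pics/up.png

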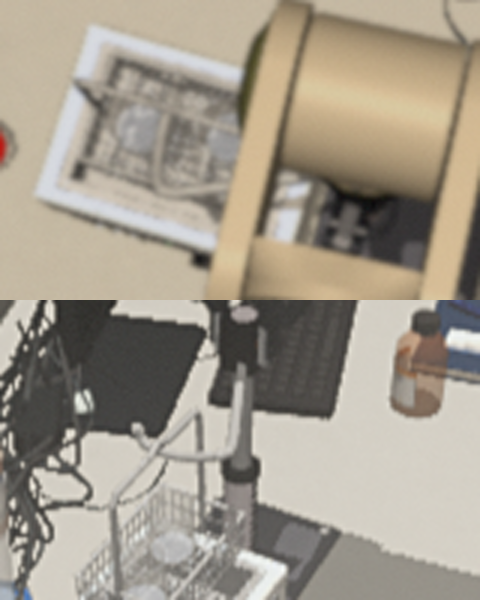

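The head is raised, and the basket hangs from the hook with its handle lying in the bend, side crop (165,445). Both beakers are inside. Now let go, back off upwards and check.

```bash
python3 - <<'E'
from h import *
env.hold(.5);env.release();env.hold(.3)
x,y,z=monitor.sense()["position"]
env.movel([x,y,.37],.12)
env.reach([.38,-.12,.37],monitor.sense()["ee_rot"]);env.hold(1)
t=eyes.grab_frame("top");sd=eyes.grab_frame("side")
s=monitor.sense();print(s["clock"],np.round(s["contact_force"],1))
print("orange",blobs(t["frame"],(5,150,120),(20,255,255),10))
B=[b[1] for b in blobs(t["frame"],(5,150,120),(20,255,255),10) if 320<b[1][0]<355 and 200<b[1][1]<270]
if len(B)==2:print("btn spacing",np.linalg.norm(onz(t,*B[0],.28)-onz(t,*B[1],.28)))
a=cv2.resize(t["frame"][178:278,215:375],(640,400),interpolation=cv2.INTER_CUBIC)
b=cv2.resize(sd["frame"][190:290,260:420],(640,400),interpolation=cv2.INTER_CUBIC)
cv2.imwrite("pics/end.png",cv2.resize(np.vstack([a,b])[:,:,::-1],None,fx=.75,fy=.75))
for h in(.2,.27,.28,.29,.30): print(h,(proj(sd,[.5955,-.0065,h])-[260,190]+.33)*3+[0,300])
E
```

```text
21.1167 [-0.6 -0.4 -0.1]
orange [([345, 125, 10, 9, 27], [349.3, 129.8]), ([335, 220, 12, 6, 52], [340.7, 222.3]), ([328, 239, 13, 9, 77], [334.3, 243.2]), ([476, 303, 9, 14, 36], [478.8, 310.5])]
btn spacing 0.04255079965656115
0.2 [244.12061458 405.9982325 ]
0.27 [245.6715784  337.44628283]
0.28 [245.90276327 327.22800839]
0.29 [246.13647088 316.89823017]
0.3 [246.37274274 306.45511302]
```

View pics/end.png

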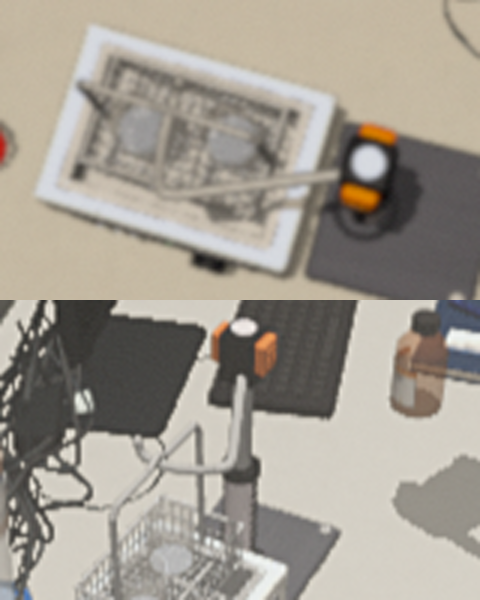

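The cap has risen from row 225 to row 199 in the side view, which puts the mast at about 0.08 m, above the 0.075 needed. The buttons are back out (spacing 43 mm, as at the start). The basket hangs level over the tank with both beakers in it, and the robot touches nothing.

```bash
python3 -c "
from h import *
print(job.hand_in())"
```

```text
the job is handed in; nothing more can be done
None
```

I handed the job in at about 21 s: by the last pictures the basket hangs from the hook clear above the tank with both beakers in it. The mast is locked at about 80 mm, the buttons are sprung out and the robot touches nothing. The hand-in gave no verdict.

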